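# Match the covers to the open instrument boxes

## Task

Two open metal instrument boxes and three heat-sink covers are scattered over the bench. Find the cover whose outline matches each box and set it on gently, so that it lies flat and fully home on the rim all round. Leave the cover that matches neither box where it lies, let the boxes stand where they are, and do not disturb the tray, the screwdriver, the dish and the tester.

Things in the scene. Friction and masses are not known exactly. Their poses are not given: they have to be found in the camera images.
- box_p: Open aluminium box, oblong, outline 140 mm (x) by 80 mm (y), 45 mm high, walls 4 mm, loose, about 0.6 kg, a circuit board low inside. Origin: centre of its underside. The matching cover has the same outline; home, its plate lies on the rim, tabs inside the walls, cover origin 36 mm above box origin. It fits either way round.
- box_q: Open aluminium box, square, outline 100 mm by 100 mm, 45 mm high, walls 4 mm, loose, about 0.6 kg, a circuit board low inside. Origin: centre of its underside. The matching cover has the same outline; home, its plate lies on the rim, tabs inside the walls, cover origin 36 mm above box origin. It fits in any quarter turn.
- box_p_rim (a point): Centre of the oblong box's open mouth, in the plane of the rim, 45 mm above its underside; axes as the box.
- box_q_rim (a point): Centre of the square box's open mouth, in the plane of the rim, 45 mm above its underside; axes as the box.
- cover_a: Loose aluminium cover, right way up, about 0.2 kg, square, plate 100 mm by 100 mm. Plate 4 mm thick; four sheet tabs 9 mm deep under it, leaning inwards, on whose lower edges it stands. On top, centred, a dark finned heat sink 60 mm long (x), 34 mm wide (y), 30 mm high: grip it across y. Origin: centre, at the tabs' lower edge; plate z = 9 to 13 mm, heat sink top z = 43 mm.
- cover_b: Loose aluminium cover, right way up, about 0.2 kg, oblong, plate 140 mm (x) by 80 mm (y). Plate 4 mm thick; four sheet tabs 9 mm deep under it, leaning inwards, on whose lower edges it stands. On top, centred, a dark finned heat sink 60 mm long (x), 34 mm wide (y), 30 mm high: grip it across y. Origin: centre, at the tabs' lower edge; plate z = 9 to 13 mm, heat sink top z = 43 mm.
- cover_c: Loose aluminium cover, right way up, about 0.2 kg, a shorter oblong, plate 108 mm (x) by 80 mm (y). Plate 4 mm thick; four sheet tabs 9 mm deep under it, leaning inwards, on whose lower edges it stands. On top, centred, a dark finned heat sink 60 mm long (x), 34 mm wide (y), 30 mm high: grip it across y. Origin: centre, at the tabs' lower edge; plate z = 9 to 13 mm, heat sink top z = 43 mm.
- cover_a_seat (a point): Centre of the underside of the square cover's plate, 9 mm above the cover's origin; meets the rim when home. The tabs clear the box walls by 3.8 mm a side at their lower edge, 1.5 mm at the plate.
- cover_b_seat (a point): Centre of the underside of the 140 mm cover's plate, 9 mm above the cover's origin; meets the rim when home. The tabs clear the box walls by 3.8 mm a side at their lower edge, 1.5 mm at the plate.
- tray: Bystander: open cardboard tray 120 x 160 x 60 mm high, loose; origin centre of its underside.
- screwdriver: Bystander: screwdriver about 190 mm long, lying loose at the far edge of the work.
- dish: Bystander: round steel dish 80 mm across and 25 mm high, loose; origin centre of its underside.
- tester: Bystander: black hand-held tester 150 x 78 x 38 mm high, loose, lying flat; origin centre of its underside.
Not all that is in view belongs to the job. Leave any brown, turquoise or yellow look-alike of the cover_a alone.

How it is judged:
By the outcome, as a careful person would: the job done as asked, in the order asked, and still so for the second after the job is handed in, with the robot touching nothing.
It also fails if it takes over 59 s, if anything falls off the work surface, if the arm or the gripper's body presses on something with over 40 N, if the wrist force passes 120 N, or if a joint passes its speed limit or range.

## Robot

A 6-joint arm with a two-finger parallel gripper is mounted at the origin on the work surface. World frame = base frame: x ahead of the robot, y to its left, z up, the work surface at z = 0. Lengths are in m, angles in degrees, forces in N, time in s.
With the tool pointing down it reaches from about 0.325 to 0.85 m from the base axis. Payload 15.5 kg.
Tool frame: the origin (TCP) lies midway between the tips of the shut fingers; the grasp point (between the pads) lies 19 mm behind it; z points along the fingers, y is the line along which they close (so a half turn about z gives the same grasp; the last joint's range is limited). The gripper opens to 91 mm and grips with 3 to 60 N. Pads are 32 mm wide; open, the fingers measure 118 mm over their backs; the gripper's body (76 mm by 178 mm) begins 60 mm behind the grasp point.
Start: joints at [69.471, 28.281, 77.091, -0, 74.628, -5.472], TCP at [0.162, 0.604, 0.214] pointing down, gripper open.
Joint ranges: [-166.48, 166.48], [-47.26, 123.95], [12.59, 153.08], [-70.14, 250.14], [6.76, 159.57], [-176.63, 176.63]. Speed limits (degrees/s): [108.29, 108.29, 147.25, 172.46, 172.46, 172.46].

## Interface

Orientations are given as a 3x3 rotation matrix whose columns are the frame's x, y, z axes.
In Python, from bench import ctrl gives the robot as it stands. The module is installed in compiled form; this text tells all that it offers. Calls block until the motion is done:
- ctrl.goto(position, orientation): joint-space move of the TCP to a pose.
- ctrl.move_l(position, vel=0.15, ori=None, contact_N=None): straight line of the TCP; ori=None keeps the orientation; vel is the mean speed in m/s. With contact_N (N) it stops when the force on the tool has changed by that much, and returns True; else False.
- ctrl.movej(angles): joint-space move.
- ctrl.command_gripper(opening): opening from 0.0 (shut) to 1.0 (fully open); the grip force is fixed at half the most; returns when the fingers have stopped.
- ctrl.sleep(seconds).
- ctrl.ik(position, orientation): joint angles nearest the present ones, or None.
- ctrl.read_camera(name): name is "side" or "top" or "wrist"; returns the picture (384x512x3 uint8, blue, green, red); there is no depth.
- ctrl.camera_params(name): a dict with "fx", "fy", "cx", "cy" (pixels), "D" ([k1, k2, p1, p2, k3] as OpenCV has them; the pictures are not rectified), "pose" (4x4, takes a point from camera to world coordinates); the wrist camera has in their place "T_tool_cam" (4x4, takes a point from camera to tool coordinates, whose origin is the TCP and whose axes are the flange's). Camera axes: x right, y up, looking along -z (the intrinsics and any distortion apply to the point x, -y, -z); pixel columns grow to the right and rows downward; lengths in m; the calibration is good to about 2 mm. A picture is of the moment at which its call begins: read the wrist's pose just before it. camera_params takes no time and is no camera call.
A pose or a line that the arm cannot do raises ctrl.MotionError and nothing moves.
- ctrl.sign_off(): hands the job in; it is judged then, once.
Readings, each from a call of its own:
- ctrl.current_t(): time.
- ctrl.current_q(): joint angles.
- ctrl.current_dq(): joint speeds.
- ctrl.current_effort(): joint torques, N m.
- ctrl.current_tool_pos(): TCP position.
- ctrl.current_eef_rot(): TCP orientation.
- ctrl.current_contact_force(): force on the tool from outside, world axes, zero at the start.
- ctrl.current_wrist_torque(): the same for the moment, N m.
- ctrl.current_grip_width(): opening from 0.0 (shut) to 1.0 (fully open).
- ctrl.current_grasp_force(): force on a finger pad.
Only numpy, scipy, OpenCV 4.12 (cv2) and the standard library are available. Lean on these libraries where they do the work, as an engineer would, in place of code of your own. Each camera call takes 0.05 s, during which the arm holds its last target. There are 200 camera calls.

## Working session

There is one attempt and no reset: what is moved stays moved. The work goes in short steps, each a Python script; the robot and the scene stay as the last script left them, time stands still between calls to the robot, and variables do not carry over. Pictures are saved under pics/ and viewed, at most 10 in all, crops included, and the job is handed in when it is done.

```bash
mkdir -p pics; python3 - <<'E'
from bench import ctrl
import cv2,numpy as np
for n in("top","side"):
    cv2.imwrite(f"pics/{n}0.png",ctrl.read_camera(n))
    p=ctrl.camera_params(n);print(n,{k:np.round(v,4).tolist() for k,v in p.items() })
print(np.round(ctrl.camera_params("wrist")["T_tool_cam"],4),ctrl.camera_params("wrist"))
print(ctrl.current_eef_rot(),ctrl.current_t())
E
```

```text
top {'fx': 436.2142, 'fy': 436.2142, 'cx': 254.0949, 'cy': 190.9177, 'D': [-0.0368, 0.0, 0.0, 0.0, 0.0], 'pose': [[-0.0028, 0.9971, -0.0763, 0.3847], [-1.0, -0.0031, -0.0031, -0.0963], [-0.0033, 0.0763, 0.9971, 1.5505], [0.0, 0.0, 0.0, 1.0]]}
side {'fx': 433.0116, 'fy': 433.0116, 'cx': 248.1512, 'cy': 190.1924, 'D': [-0.0758, 0.0, 0.0, 0.0, 0.0], 'pose': [[0.8758, 0.3427, -0.3399, -0.0001], [-0.4823, 0.5948, -0.6431, -1.0821], [-0.0182, 0.7271, 0.6863, 1.1345], [0.0, 0.0, 0.0, 1.0]]}
[[ 3.000e-04  9.577e-01  2.878e-01  8.190e-02]
 [ 1.000e+00 -4.000e-04  4.000e-04  6.000e-04]
 [ 5.000e-04  2.878e-01 -9.577e-01 -1.698e-01]
 [ 0.000e+00  0.000e+00  0.000e+00  1.000e+00]] {'fx': 294.71659639265306, 'fy': 294.71659639265306, 'cx': 255.95596788847925, 'cy': 189.9959004099542, 'D': array([0.0177753, 0.       , 0.       , 0.       , 0.       ]), 'T_tool_cam': array([[ 2.95822292e-04,  9.57696859e-01,  2.87778801e-01,
         8.19180133e-02],
       [ 9.99999807e-01, -4.40549994e-04,  4.38152882e-04,
         5.88954637e-04],
       [ 5.46398588e-04,  2.87778616e-01, -9.57696805e-01,
        -1.69847651e-01],
       [ 0.00000000e+00,  0.00000000e+00,  0.00000000e+00,
         1.00000000e+00]])}
[[-9.65668844e-01  2.59775961e-01 -3.65699929e-04]
 [ 2.59776200e-01  9.65668349e-01 -9.82583520e-04]
 [ 9.78932691e-05 -1.04385043e-03 -9.99999450e-01]] 0.1
```

View pics/top0.png

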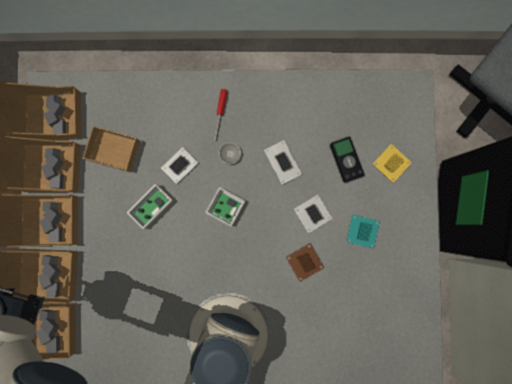

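View pics/side0.png

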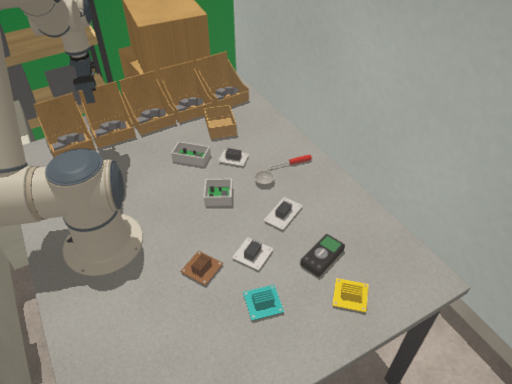

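The top view shows three white covers at about (180,165), (283,162) and (313,213). The oblong box is at (150,207) and the square box at (226,207). The brown, teal and yellow look-alikes lie to the right. The side view agrees. Next I'll take coarse poses by masking.

```bash
cat > h.py <<'E'
from bench import ctrl
import cv2,numpy as np
def cam(n):
    """params incl. camera->world pose (wrist: pose read now), picture"""
    p=dict(ctrl.camera_params(n))
    if n=="wrist":
        T=np.eye(4);T[:3,:3]=ctrl.current_eef_rot();T[:3,3]=ctrl.current_tool_pos()
        p["pose"]=T@p["T_tool_cam"]
    return p,ctrl.read_camera(n)
def rays(p,px):
    K=np.array([[p["fx"],0,p["cx"]],[0,p["fy"],p["cy"]],[0,0,1]])
    u=cv2.undistortPoints(np.float64(px).reshape(-1,1,2),K,np.float64(p["D"])).reshape(-1,2)
    return p["pose"][:3,3],np.c_[u[:,0],-u[:,1],-np.ones(len(u))]@p["pose"][:3,:3].T
def onplane(p,px,z):
    o,d=rays(p,px);return (o+d*((z-o[2])/d[:,2])[:,None])[:,:2]
def project(p,X):
    K=np.array([[p["fx"],0,p["cx"]],[0,p["fy"],p["cy"]],[0,0,1]])
    c=(np.atleast_2d(X)-p["pose"][:3,3])@p["pose"][:3,:3]*[1,-1,-1]
    return cv2.projectPoints(c,np.zeros(3),np.zeros(3),K,np.float64(p["D"]))[0].reshape(-1,2)
def blobs(img,thr=150,sat=40,amin=250,amax=1e9):
    hsv=cv2.cvtColor(img,cv2.COLOR_BGR2HSV)
    m=((hsv[...,2]>thr)&(hsv[...,1]<sat)).astype(np.uint8)
    cs=cv2.findContours(m,cv2.RETR_EXTERNAL,cv2.CHAIN_APPROX_NONE)[0]
    return [c.reshape(-1,2) for c in cs if amin<cv2.contourArea(c)<amax]
def rect(xy):
    """centre, (long, short), angle of long side [deg]"""
    (cx,cy),(w,h),a=cv2.minAreaRect(np.float32(xy*1000))
    if w<h:w,h,a=h,w,a+90
    return np.array([cx,cy])/1000,(w,h),(a+90)%180-90
E
python3 - <<'E'
from h import *
p,i=cam("top")
hsv=cv2.cvtColor(i,cv2.COLOR_BGR2HSV)
for u,v in((285,175),(313,225),(172,172),(142,205),(200,250),(300,190)):print(u,v,hsv[v,u])
for t in(150,170):
  for c in blobs(i,t,amax=3000):
    x,y=c.mean(0)
    if 100<x<400 and 100<y<300: print(t,c.mean(0).round(),[np.round(v,3) for v in rect(onplane(p,c,.013))],[np.round(v,3) for v in rect(onplane(p,c,.045))])
E
```

```text
285 175 [ 22  15 183]
313 225 [ 22  16 180]
172 172 [ 21  17 196]
142 205 [ 65 105 126]
200 250 [ 26  17 121]
300 190 [ 30  17 123]
150 [312. 213.] [array([ 0.422, -0.297]), array([100.719, 100.381]), np.float64(-60.224)] [array([ 0.421, -0.293]), array([98.622, 98.292]), np.float64(-60.224)]
150 [224. 206.] [array([0.448, 0.013]), array([104.105, 104.031]), np.float64(-29.12)] [array([0.447, 0.011]), array([101.939, 101.866]), np.float64(-29.12)]
150 [179. 164.] [array([0.597, 0.176]), array([110.711,  79.117]), np.float64(-44.717)] [array([0.592, 0.17 ]), array([108.407,  77.47 ]), np.float64(-44.717)]
150 [282. 162.] [array([ 0.607, -0.192]), array([139.044,  81.812]), np.float64(26.643)] [array([ 0.602, -0.19 ]), array([136.151,  80.109]), np.float64(26.643)]
170 [313. 214.] [array([ 0.422, -0.297]), array([96.019, 95.576]), np.float64(-59.337)] [array([ 0.421, -0.293]), array([94.021, 93.587]), np.float64(-59.337)]
170 [179. 165.] [array([0.596, 0.176]), array([106.333,  78.064]), np.float64(-46.159)] [array([0.591, 0.17 ]), array([104.12 ,  76.439]), np.float64(-46.159)]
170 [283. 163.] [array([ 0.606, -0.192]), array([134.192,  76.457]), np.float64(26.619)] [array([ 0.601, -0.19 ]), array([131.399,  74.866]), np.float64(26.618)]
```

```bash
cat >> h.py <<'E'
def R(yaw):
    a=np.radians(yaw);c,s=np.cos(a),np.sin(a)
    return np.array([[c,s,0],[s,-c,0],[0,0,-1.]])
E
python3 - <<'E'
from h import *
import pickle
p,_=cam("top");bp=onplane(p,[[150.5,207]],.045)[0];print(bp)
V={}
for n,xy,yaw in(("p",bp,128),("q",(.447,.011),61),("a",(.422,-.297),30),("b",(.607,-.192),26.6)):
    xy=np.array(xy);r=R(yaw)
    for k,o in enumerate((-.03,.05)):
        pos=np.r_[xy+o*r[:2,1]+.02*r[:2,0],.19]
        (ctrl.goto(pos,r) if k==0 else ctrl.move_l(pos,vel=.15))
        V[n,k]=cam("wrist")
    print(n,ctrl.current_t(),ctrl.current_q().round(1) if hasattr(ctrl.current_q(),'round') else ctrl.current_q())
pickle.dump(V,open("V.pkl","wb"))
cv2.imwrite("pics/m1.png",cv2.resize(np.vstack([np.hstack([V["p",0][1],V["q",0][1]]),np.hstack([V["a",0][1],V["b",1][1]])]),(800,600)))
E
```

```text
[0.44511589 0.26707881]
p 2.5333 [ 27.6  25.   87.3  -0.   67.7 -10.4]
q 4.3833 [-6.3 19.9 96.2  0.  63.9 22.7]
a 6.2333 [-41.4  25.2  86.9   0.   67.9  18.6]
b 7.925 [-24.4  34.5  69.3   0.   76.3  39. ]
```

View pics/m1.png

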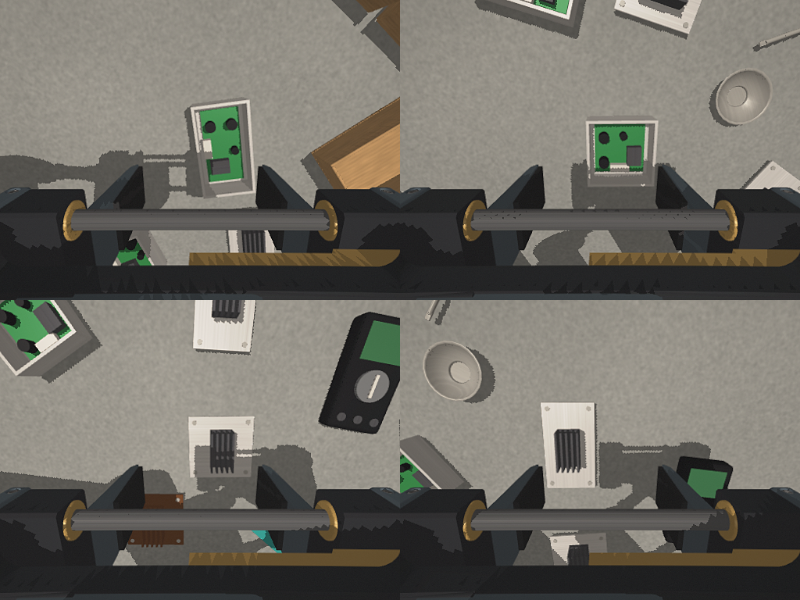

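The wrist views show box p (220,150), box q (620,153), cover a (222,447) and cover b (568,445). The long sides of the heat sinks on a and b run up the image, along tool x. The gripper's shadow crosses cover a. I'll segment these views and triangulate the corners.

```bash
cat > an.py <<'E'
from h import *
import pickle
V=pickle.load(open("V.pkl","rb"))
E0={"p":(.445,.267,.045),"q":(.447,.011,.045),"a":(.422,-.297,.013),"b":(.607,-.192,.013)}
tiles=[]
for n in "pqab":
  row=[]
  for k in(0,1):
    p,i=V[n,k];e=project(p,E0[n])[0].astype(int)
    x0,y0=max(e[0]-80,0),max(e[1]-75,0);c=i[y0:y0+150,x0:x0+160]
    row.append(cv2.resize(cv2.copyMakeBorder(c,0,150-c.shape[0],0,160-c.shape[1],0),(200,188)))
    for t in(140,165):
      for b in blobs(i,t,45,1500):
        if cv2.pointPolygonTest(cv2.convexHull(b),(float(e[0]),float(e[1])),False)>0:
          c,s,a=rect(onplane(p,b,E0[n][2]));print(n,k,t,e,c.round(4),np.round(s,1),round(a,1),len(b))
  tiles.append(np.hstack(row))
cv2.imwrite("pics/m2.png",np.vstack([np.hstack(tiles[:2]),np.hstack(tiles[2:])]))
E
python3 an.py
```

```text
p 0 140 [281 196] [0.3812 0.2835] [547.  280.3] 38.1 2400
p 1 140 [211 196] [0.427  0.3188] [505.4 281.2] 37.7 2151
q 0 140 [282 196] [0.4452 0.0719] [596.  280.3] -28.5 2757
q 1 140 [212 196] [0.5134 0.0353] [596.1 277.4] -28.4 3278
a 0 140 [281 188] [ 0.4558 -0.2454] [648.3 292.5] -59.8 2361
a 0 165 [281 188] [ 0.4192 -0.2963] [105.9 102.9] -59.2 382
a 1 140 [216 188] [ 0.4952 -0.3147] [647.  292.2] -59.8 2197
a 1 165 [216 188] [ 0.4925 -0.3009] [564.3 296.3] -56.2 4517
b 0 140 [280 187] [ 0.6333 -0.1443] [657.7 308.9] -63.4 2327
b 0 165 [280 187] [ 0.6066 -0.1924] [138.9  79.9] 26.7 386
b 1 140 [215 187] [ 0.6742 -0.2246] [634.6 308.7] -63.3 2279
b 1 165 [215 187] [ 0.6061 -0.1931] [139.2  79.6] 26.7 345
```

View pics/m2.png

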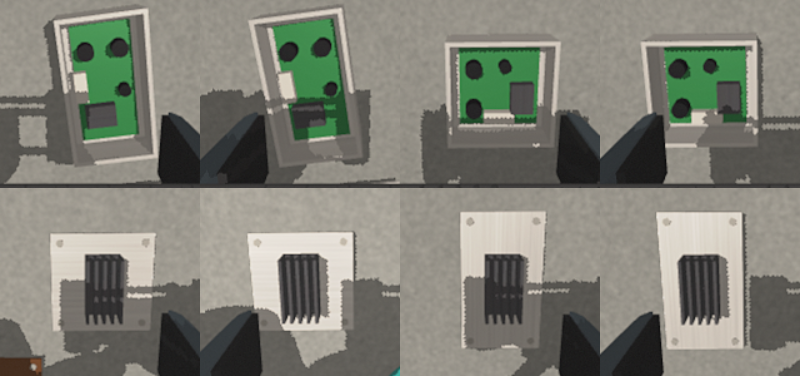

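The crops show clean outlines for b, but the gripper's shadow falls on a, q and p. I'll retake those with the hand set back so that they sit higher in the picture.

```bash
cat > re.py <<'E'
from h import *
import pickle
V=pickle.load(open("V.pkl","rb"))
for n,xy,yaw in(("a",(.421,-.297),30.5),("q",(.447,.011),61),("p",(.445,.263),135)):
    xy=np.array(xy);r=R(yaw)
    for k,o in enumerate((-.04,.04)):
        pos=np.r_[xy+o*r[:2,1]-.075*r[:2,0],.19]
        (ctrl.goto(pos,r) if k==0 else ctrl.move_l(pos,vel=.15))
        V[n,k]=cam("wrist")
print(ctrl.current_t())
pickle.dump(V,open("V.pkl","wb"))
E
mv re.py retake.py; python3 retake.py; sed -i 's/(140,165)/(165,172,180)/;s/m2.png/m3.png/' an.py; python3 an.py
```

```text
13.7667
p 0 165 [297 105] [0.4484 0.2726] [140.6  80.4] -44.3 443
p 0 172 [297 105] [0.4485 0.2727] [140.2  80.1] -44.4 440
p 0 180 [297 105] [0.4487 0.273 ] [139.9  79.3] -44.5 440
p 1 165 [220 105] [0.4486 0.2727] [140.7  80.2] -44.4 443
p 1 172 [220 105] [0.4486 0.2727] [140.4  80.2] -44.4 442
p 1 180 [220 105] [0.4486 0.2728] [139.9  80. ] -44.4 439
q 0 165 [294 108] [0.4463 0.0096] [100.6 100.2] -28.3 394
q 0 172 [294 108] [0.4463 0.0096] [100.5  99.8] -28.4 394
q 0 180 [294 108] [0.4464 0.0096] [100.2  99.7] -28.4 391
q 1 165 [218 108] [0.4463 0.0095] [100.2 100. ] 61.6 393
q 1 172 [218 108] [0.4464 0.0096] [100.1  99.8] -28.3 393
q 1 180 [218 108] [0.4464 0.0096] [99.9 99.8] -28.4 391
a 0 165 [291 107] [ 0.4064 -0.287 ] [400.7 214.3] -68.5 3047
a 0 172 [291 107] [ 0.4228 -0.3004] [125.6 102.4] -57.4 459
a 0 180 [291 107] [ 0.4215 -0.2984] [100.  99.] -59.5 355
a 1 165 [222 106] [ 0.4352 -0.3606] [630.6 260.9] -64.2 4198
a 1 172 [222 106] [ 0.391  -0.3179] [378.3 187.5] -53.1 3050
a 1 180 [222 106] [ 0.4219 -0.2984] [99.7 98.7] -59.5 355
b 0 165 [280 187] [ 0.6066 -0.1924] [138.9  79.9] 26.7 386
b 0 172 [280 187] [ 0.6067 -0.1926] [138.6  79.8] 26.9 387
b 0 180 [280 187] [ 0.6061 -0.1927] [137.8  79.7] 26.6 388
b 1 165 [215 187] [ 0.6061 -0.1931] [139.2  79.6] 26.7 345
b 1 172 [215 187] [ 0.606  -0.1929] [139.2  79.3] 26.7 344
b 1 180 [215 187] [ 0.6061 -0.193 ] [139.1  79.2] 26.7 343
```

View pics/m3.png

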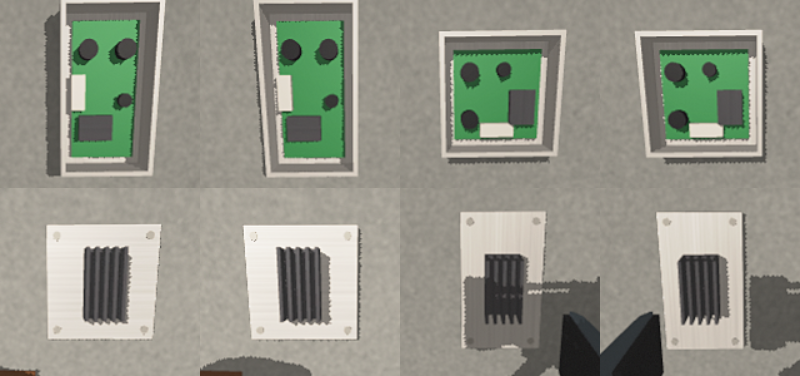

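```bash
cat >> h.py <<'E'
POSE={"p":(.4486,.2727,135.6),"q":(.4464,.0096,61.6),"a":(.4217,-.2984,30.5),"b":(.6062,-.1930,26.7)}
def pick(n):
    x,y,yaw=POSE[n];r=R(yaw)
    ctrl.goto(np.array([x,y,.11]),r)
    print("contact",ctrl.move_l(np.array([x,y,.019]),vel=.08,contact_N=8),ctrl.current_tool_pos())
    ctrl.command_gripper(0.0);print("grip",ctrl.current_grip_width()*91,ctrl.current_grasp_force())
    ctrl.move_l(np.array([x,y,.15]),vel=.12)
    v=cam("wrist");cv2.imwrite(f"pics/hand_{n}.png",v[1]);print(ctrl.current_t(),ctrl.current_contact_force());return v
E
python3 - <<'E'
from h import *
import pickle
from scipy.optimize import minimize_scalar
V=pickle.load(open("V.pkl","rb"))
E0={"p":(.4486,.2727,.045),"q":(.4464,.0096,.045),"a":(.4217,-.2984,.013),"b":(.6062,-.193,.013)}
for n in E0:
    cs=[]
    for k in(0,1):
        p,i=V[n,k];e=project(p,E0[n])[0]
        b=[b for b in blobs(i,180,45,1500) if cv2.pointPolygonTest(cv2.convexHull(b),tuple(map(float,e)),False)>0][0];cs.append((p,b))
    f=lambda z:np.linalg.norm(rect(onplane(*cs[0],z))[0]-rect(onplane(*cs[1],z))[0])
    print(n,"z by two views",round(minimize_scalar(f,bounds=(-.02,.08),method="bounded").x,4))
pickle.dump(pick("b"),open("hb.pkl","wb"))
E
```

```text
p z by two views 0.0458
q z by two views 0.0449
a z by two views 0.0117
b z by two views 0.012
contact False [ 0.60652336 -0.19313486  0.01953077]
grip 33.291593463856024 29.999849796295166
18.8833 [ 0.72455905  0.45906221 -2.22632595]
```

View pics/hand_b.png

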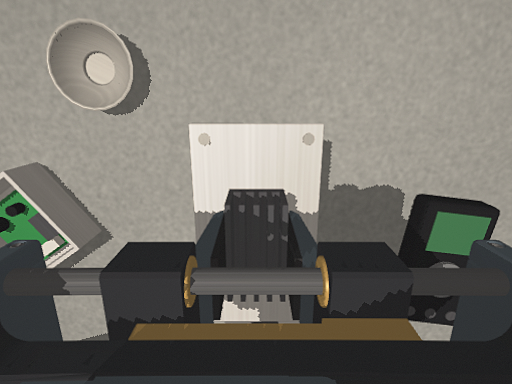

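Cover b is held, with its plate's front edge from (189,124) to (323,124). I'll measure its pose in the hand.

```bash
cat >> h.py <<'E'
def inhand(v,L,W):
    """cover pose in the tool frame: centre offset (x,y) and yaw error from front and side edges"""
    p=dict(v[0]);p["pose"]=ctrl.camera_params("wrist")["T_tool_cam"];i=v[1]
    b=[b for b in blobs(i,170,45,1500) if cv2.pointPolygonTest(cv2.convexHull(b),(256.,150.),False)>0][0]
    q=onplane(p,b,.0065)*1000
    front=q[(abs(q[:,1])<W/2-8)&(q[:,0]>L/2-8)]
    side=[q[(s*q[:,1]>W/2-8)&(q[:,0]>L/2-25)&(q[:,0]<L/2-5)] for s in(1,-1)]
    a=np.polyfit(front[:,1],front[:,0],1);m=[np.polyfit(s[:,0],s[:,1],1) for s in side]
    w=[np.median(s[:,1]) for s in side]
    print("x off",a[1]-L/2,"yaw from front",-np.degrees(np.arctan(a[0])),"sides",w,"y off",sum(w)/2,"yaw sides",[np.degrees(np.arctan(k[0])) for k in m],len(front),len(side[0]),len(side[1]))
E
python3 - <<'E'
from h import *
import pickle
inhand(pickle.load(open("hb.pkl","rb")),140,80)
E
```

```text
x off -0.09680896859779864 yaw from front -0.4360971810196448 sides [np.float64(38.82146563820919), np.float64(-39.90760930933018)] y off -0.5430718355604931 yaw sides [np.float64(1.1917083464293465), np.float64(-0.1408076520797008)] 110 34 34
```

The cover sits within 0.6 mm of centre in the hand, so I'll place it on box p.

```bash
cat >> h.py <<'E'
def place(n):
    x,y,yaw=POSE[n];r=R(yaw)
    ctrl.goto(np.array([x,y,.15]),r)
    ctrl.move_l(np.array([x,y,.068]),vel=.1)
    c=ctrl.move_l(np.array([x,y,.0535]),vel=.02,contact_N=5)
    print("contact",c,ctrl.current_tool_pos(),ctrl.current_contact_force(),ctrl.current_wrist_torque())
E
cat > rel.py <<'E'
from h import *
import sys
n=sys.argv[1];x,y,yaw=POSE[n];r=R(yaw)
ctrl.command_gripper(.75);t=np.array(ctrl.current_tool_pos())
ctrl.move_l(np.r_[t[:2],.15],vel=.12)
ctrl.move_l(np.r_[t[:2]-.06*r[:2,0],.19],vel=.2)
v=cam("wrist");cv2.imwrite(f"pics/placed_{n}.png",v[1])
for b in blobs(v[1],180,45,1500):
    print([np.round(k,4) for k in rect(onplane(v[0],b,.049))])
print(ctrl.current_t())
E
python3 -c "
from h import *
place('p');print(ctrl.current_t())"
```

```text
contact True [0.44848997 0.27264253 0.05488056] [-0.05802558  0.02191442  4.99507857] [ 0.00845724 -0.01187677  0.05283713]
22.2667
```

```bash
python3 rel.py p
```

```text
[array([0.4484, 0.2731]), array([137.8846,  79.4941]), np.float64(-44.3909)]
24.4583
```

View pics/placed_p.png

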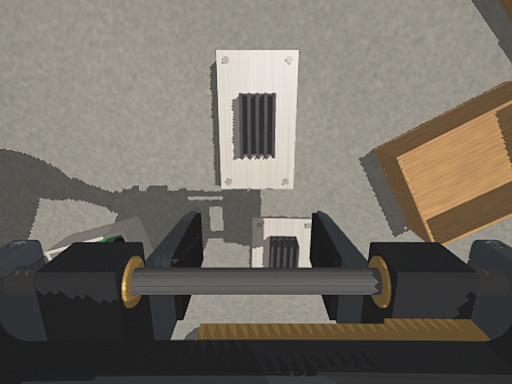

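Cover b lies square on box p, with its plate from about (217,50) to (297,188), and the box has not moved. Next is cover a.

```bash
python3 - <<'E'
from h import *
v=pick("a")
inhand(v,100,100)
place("q");print(ctrl.current_t())
E
```

```text
contact False [ 0.42191348 -0.29856753  0.01939744]
grip 33.99026413180134 30.000151097774506
29.6083 [ 0.0675884   0.23580463 -1.95082586]Traceback (most recent call last):
  File "<stdin>", line 3, in <module>
  File "h.py", line 44, in inhand
    b=[b for b in blobs(i,170,45,1500) if cv2.pointPolygonTest(cv2.convexHull(b),(256.,150.),False)>0][0]
      ~~~~~~~~~~~~~~~~~~~~~~~~~~~~~~~~~~~~~~~~~~~~~~~~~~~~~~~~~~~~~~~~~~~~~~~~~~~~~~~~~~~~~~~~~~~~~~~~^^^
IndexError: list index out of range
```

```bash
sed -i 's/(256.,150.)/(256.,170.)/' h.py; python3 - <<'E'
from h import *
v=cam("wrist");inhand(v,100,100)
E
```

```text
x off 0.03379120508363087 yaw from front -0.022638027940589653 sides [np.float64(49.12199351219032), np.float64(-52.18441023420168)] y off -1.5312083610056781 yaw sides [np.float64(-1.9161603605078932), np.float64(-6.505053884049167)] 139 47 42
```

View pics/hand_a.png

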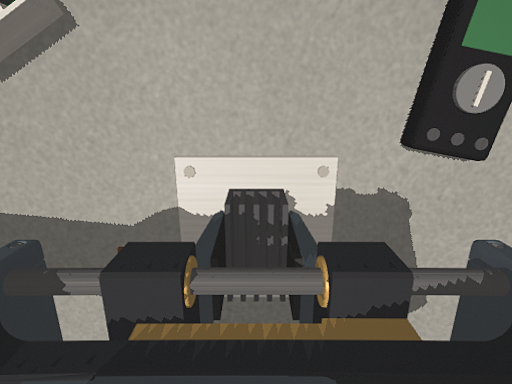

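Cover a is held with its front edge from (175,157) to (338,157), centred like cover b. The side-edge figures were spoiled by the shadow. I'll place it on box q.

```bash
python3 -c "
from h import *
place('q');print(ctrl.current_t())"
```

```text
contact True [0.44627482 0.00961978 0.05487577] [-0.07988762  0.5302275   4.26876506] [-0.0611913   0.02884139  0.0001982 ]
32.4333
```

```bash
python3 rel.py q; python3 - <<'E'
from h import *
s=cam("side")[1];t=cam("top")[1]
w=cv2.imread("pics/placed_q.png")
cv2.imwrite("pics/fin.png",np.vstack([np.hstack([cv2.resize(w,(400,300)),cv2.resize(t,(400,300))]),np.hstack([cv2.resize(s[110:230,150:310],(400,300)),cv2.resize(t[130:250,110:270],(400,300))])]))
E
```

```text
[array([0.446 , 0.0099]), array([99.5096, 98.2124]), np.float64(-28.4277)]
34.625
```

View pics/fin.png

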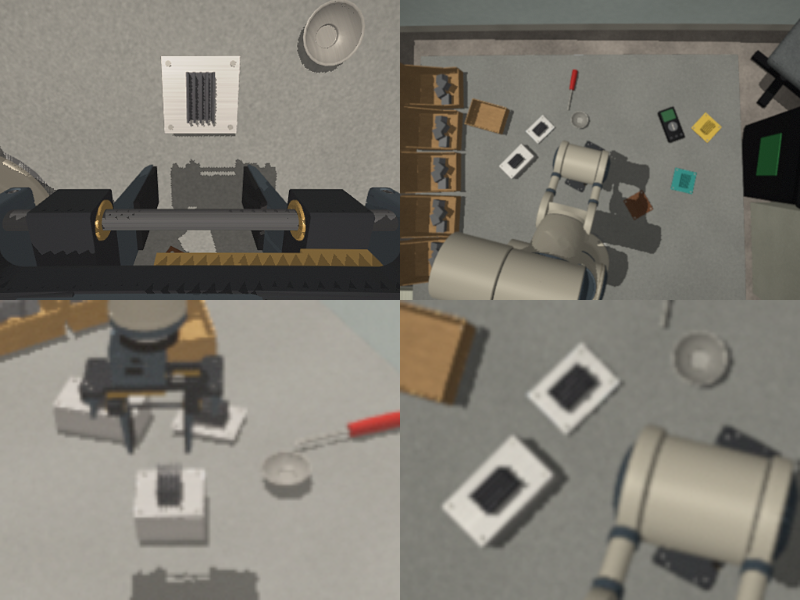

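Both covers lie square and flat on their boxes: q at (200,95) in the wrist view and (170,505) in the side crop, p at (500,490) in the top crop. The bystanders have not moved, so I'll hand in.

```bash
python3 -c "
from bench import ctrl
print(ctrl.sign_off())"
```

```text
the job is handed in; nothing more can be done
None
```

The job is handed in at about 35 s: cover_b is on box_p and cover_a on box_q, both flat and home by the contact heights and final pictures; cover_c and the bystanders were left alone.

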